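# Case up the long circuit-board unit

### The job

Two circuit-board units stand on the electronics bench beside two empty aluminium cases. Take the longer unit and slide it upright down into the taller case until it is fully home, with its end panel resting on the case's rim; lower it all the way in rather than letting it drop. Leave the shorter unit standing where it is.

Things in the scene. Friction and masses are not known exactly. Their poses are not given: they have to be found in the camera images.
- long_unit: Long unit, 138 mm tall, free standing: upright green board in alu rails 40(x) x 64(y) mm. Origin: centre of underside of its black foot, z up; foot's lowest 10 mm taper to 28 x 52. Aluminium end panel on top 58 x 82, 3 thick, underside 95 mm above origin. Black pull handle centred on it, 14 thick along x, 54 long along y, solid bar 116 to 138 mm above origin. 0.36-0.59 kg. Half turn about z: same.
- tall_case: Tall case (the long unit, when home in it, has its origin 10 mm above the case's): empty ribbed aluminium case on a black 66 x 90 mm base, fixed, open at the top. Origin: centre of underside, z up. Outside 58(x) x 82(y) mm, opening 48(x) x 72(y) mm straight down; rim 105 mm above origin, inner floor 6 mm.
- short_unit: Short unit, 93 mm tall, free standing: upright green board in alu rails 40(x) x 64(y) mm. Origin: centre of underside of its black foot, z up; foot's lowest 10 mm taper to 28 x 52. Aluminium end panel on top 58 x 82, 3 thick, underside 50 mm above origin. Black pull handle centred on it, 14 thick along x, 54 long along y, solid bar 71 to 93 mm above origin. 0.3 kg. Half turn about z: same.
- short_case: Short case, not used: empty ribbed aluminium case on a black 66 x 90 mm base, fixed, open at the top. Origin: centre of underside, z up. Outside 58(x) x 82(y) mm, opening 48(x) x 72(y) mm straight down; rim 60 mm above origin, inner floor 6 mm.
Not all that is in view belongs to the job. What is shaped like the tall_case but red is not meant. What is shaped like the long_unit but pink is not meant.

How it is judged:
By the outcome, as a careful person would: the job done as asked, in the order asked, and still so for the second after the job is handed in, with the robot touching nothing.
It also fails if it takes over 40 s, if anything falls off the work surface, if the arm or the gripper's body presses on something with over 40 N, if the wrist force passes 120 N, or if a joint passes its speed limit or range.

### The arm

A 6-joint arm with a two-finger parallel gripper is mounted at the origin on the work surface. World frame = base frame: x ahead of the robot, y to its left, z up, the work surface at z = 0. Lengths are in m, angles in degrees, forces in N, time in s.
With the tool pointing down it reaches from about 0.4 to 0.825 m from the base axis. Payload 7 kg.
Tool frame: the origin (TCP) lies at the very end of the fingers, on their centre line; the grasp point (between the pads) lies 19 mm behind it; z points along the fingers, y is the direction in which the jaws open and shut (so a half turn about z gives the same grasp; the last joint's range is limited). The gripper opens to 88 mm and grips with 3 to 60 N. Pads are 19 mm wide; open, the fingers measure 130 mm over their backs; the gripper's body (78 mm by 193 mm) begins 47 mm behind the grasp point.
Start: joints at [-54.597, 20.546, 0.682, 0, -70.136, -16.507], TCP at [0.219, -0.639, 0.227] pointing down, gripper open.
Joint ranges: [-176.03, 176.03], [-82.01, 121.73], [-58.28, 71.71], [-173.87, 95.51], [-174.79, -0.11], [-173.66, 173.66]. Speed limits (degrees/s): [136.94, 136.94, 172.46, 180, 180, 180].

### API

Orientations are given as [roll, pitch, yaw] about the fixed x, y, z axes, in that order (R = Rz(yaw) Ry(pitch) Rx(roll)).
In Python, from plant import telemetry, snapshot, calibration, workorder gives the robot as it stands. The module is installed in compiled form; this text tells all that it offers.
- The arm moves only by the tool step_arm, never from a script. Its argument "plan" is text: rows parted by semicolons, each of 7 numbers parted by spaces: the finger opening in cm, from 0 to 8.76, then the shift along the tool's x, y, z in cm, then the turn, a rotation vector about the tool's x, y, z in degrees. A call has 1 to 12 rows; each row shifts and turns the commanded pose from where the row before left it, along the tool's axes as they then stand; what a row does not reach is not made up. A row lasts 1/12 s, in which the tool goes at most 41.7 mm and 7.16 degrees, less where a joint would pass 70% of its speed; a pose out of reach is approached as far as the arm can. A call with a gripper value outside its range is refused whole. The fingers move at their own pace and stop on an object; the grip force is fixed at half the most. Time passes only in rows, so rows that do not move let the fingers close. It gives the time, the measured TCP pose, the force and the opening at its end, in the units of the state.
- telemetry.get_obs(): the state, without advancing time (a new reading comes with each control period).
- snapshot(name): name is "side" or "top" or "wrist"; returns the picture (400x640x3 uint8, blue, green, red); there is no depth.
- calibration(name): a dict with "K" (3x3 intrinsics, pixels), "camera_from_world" (4x4, takes a point from world to camera coordinates). Camera axes: x right, y up, looking along -z (the intrinsics and any distortion apply to the point x, -y, -z); pixel columns grow to the right and rows downward; lengths in m; the calibration is good to about 2 mm. A picture is of the moment at which its call begins: read the wrist's pose just before it. calibration takes no time and is no camera call; for the wrist camera it gives the pose at the moment of the call.
- workorder.close_job(): hands the job in, once; it reports no verdict.
The state is a dict: "clock": time; "joint_pos": joint angles; "qvel": joint speeds; "tau": joint torques, N m; "tool_pos": TCP position; "orientation": TCP orientation; "force": force on the tool from outside, world axes, zero at the start; "moment": the same for the moment, N m; "opening": finger opening in m.
Only numpy, scipy, OpenCV 4.12 (cv2) and the standard library are available. Lean on these libraries where they do the work, as an engineer would, in place of code of your own. Each camera call takes 0.05 s, during which the arm holds its last target.

## Working session

There is one attempt and no reset: what is moved stays moved. The work goes in short steps, Python scripts to look and compute and a tool call to move; the robot and the scene stay as the last step left them, time stands still between calls to the robot, and variables do not carry over. Pictures are saved under pics/ and viewed, and the job is handed in when it is done.

Besides the shell and the picture viewer there is one more tool, called as a command line: name --argument value ..., lists and objects as JSON in quotes. step_arm: Moves the arm, as the interface text tells. Its arguments: {"type":"object","properties":{"plan":{"type":"string"}},"required":["plan"]}

```bash
mkdir -p pics
python3 - <<'E'
from plant import telemetry, snapshot, calibration
import cv2
o=telemetry.get_obs(); print(o)
for n in("side","top","wrist"):
    c=calibration(n); print(n,{k:(v.tolist() if hasattr(v,'tolist') else v) for k,v in c.items()})
    cv2.imwrite(f"pics/{n}0.png",snapshot(n))
E
```

```text
{'clock': 0.0, 'joint_pos': array([-5.45958349e+01,  2.05900136e+01,  6.34145769e-01, -2.20390072e-02,
       -7.01333124e+01, -1.65082157e+01]), 'qvel': array([ 0.01797011, -0.07577325,  0.07615084, -0.10207286, -0.07426247,
        0.03049307]), 'tau': array([-9.04949720e-04, -5.82715881e+01,  2.93052399e+01,  6.99751943e+00,
        6.87812339e-03, -1.35793598e-04]), 'tool_pos': array([ 0.21844891, -0.63817022,  0.2256355 ]), 'orientation': array([ 1.79908608e+02, -5.47941003e-03, -1.61111552e+02]), 'force': array([-0.66967309,  0.3258763 ,  0.03044816]), 'moment': array([-0.02805916, -0.00911602,  0.02401854]), 'opening': 0.08730610448856202}
side {'K': [[422.2654648045667, 0.0, 317.42890319409025], [0.0, 422.2654648045667, 205.64007805372742], [0.0, 0.0, 1.0]], 'camera_from_world': [[-0.968902737312403, -0.24737856537143899, -0.0055974121968271765, 0.4447687299136391], [0.13730451330616303, -0.5563216389716695, 0.8195448155150717, -0.07615068923703577], [-0.20585178224705797, 0.793290665145282, 0.5729877523464753, -0.8422875201245101], [0.0, 0.0, 0.0, 1.0]]}
top {'K': [[432.9691967056206, 0.0, 318.4937018325696], [0.0, 432.9691967056206, 198.3996837781558], [0.0, 0.0, 1.0]], 'camera_from_world': [[0.02151741901499729, -0.999663728394994, 0.01447172451206784, 0.01269997067147286], [0.9866843107871758, 0.023567767024778252, 0.16093051669556796, -0.46955982952880154], [-0.16121746656417146, 0.010816214166052978, 0.9868596343886727, -0.9267518365006705], [0.0, 0.0, 0.0, 1.0]]}
wrist {'K': [[317.84164446486636, 0.0, 313.77893628195665], [0.0, 317.84164446486636, 204.68779413214673], [0.0, 0.0, 1.0]], 'camera_from_world': [[-0.32560760232754543, 0.9455048427179017, 0.0005307574805103355, 0.6741877783526934], [-0.9014839383044994, -0.31027854496127566, -0.3017514432703233, 0.03617188293222335], [-0.28514276825042684, -0.09873103328594136, 0.9533864823778309, -0.39252341395521245], [0.0, 0.0, 0.0, 1.0]]}
```

View pics/side0.png

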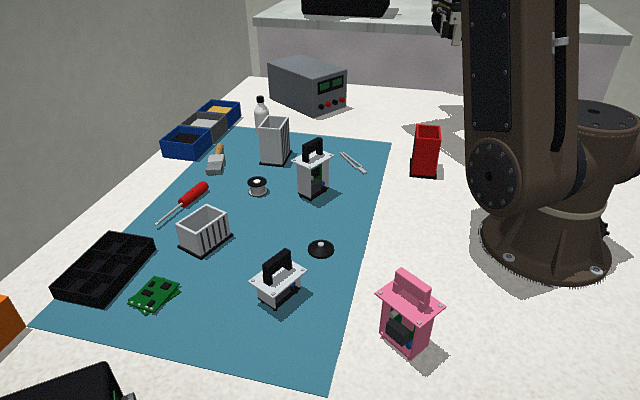

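View pics/top0.png

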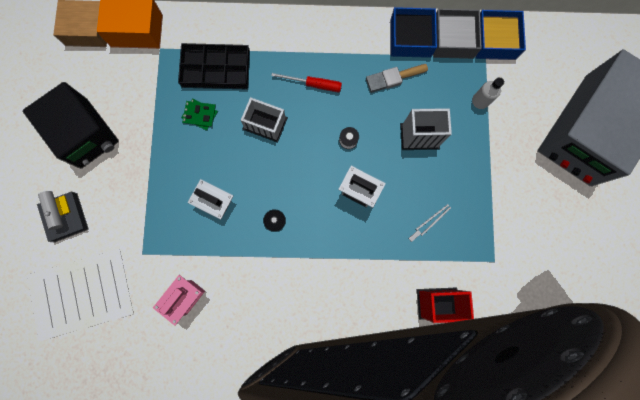

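View pics/wrist0.png

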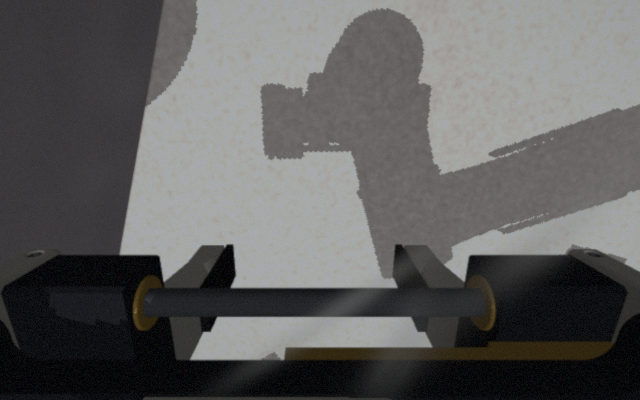

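Candidates:
- **Long unit:** grey/green unit at top (361,187) / side (312,170). Others: short unit at top (211,198) / side (278,280), and the pink decoy at top (180,300) / side (410,310).
- **Tall case:** grey at top (427,128) / side (274,140). Others: short case at top (263,118) / side (205,230), and the red decoy at top (445,305) / side (425,150).

By the description I choose the first of each. Next I check them in close crops.

Run:
```python
import cv2,numpy as np
t=cv2.imread("pics/top0.png");s=cv2.imread("pics/side0.png")
a=cv2.resize(t[90:220,320:470],None,fx=5,fy=5,interpolation=cv2.INTER_CUBIC)
b=cv2.resize(s[100:210,240:350],None,fx=5,fy=5,interpolation=cv2.INTER_CUBIC)
cv2.imwrite("pics/ct.png",a[:600]);cv2.imwrite("pics/cs.png",b)
```

```text
(no output)
```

View pics/ct.png

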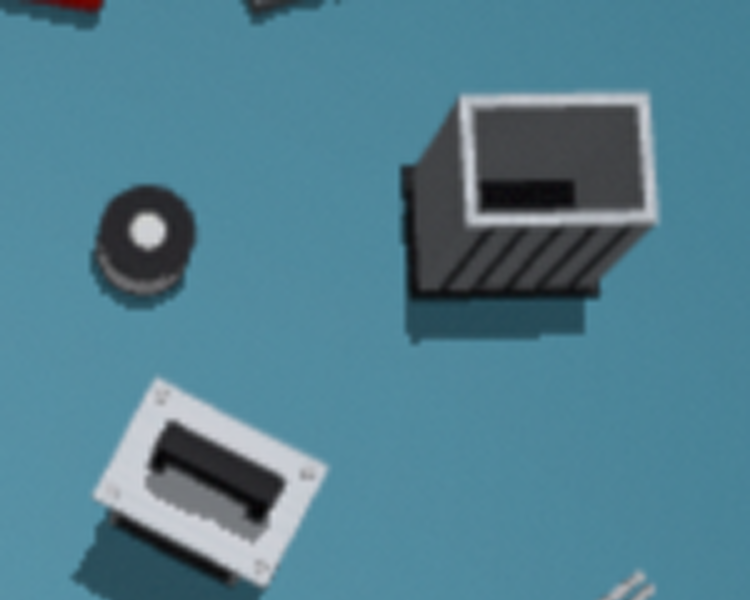

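View pics/cs.png

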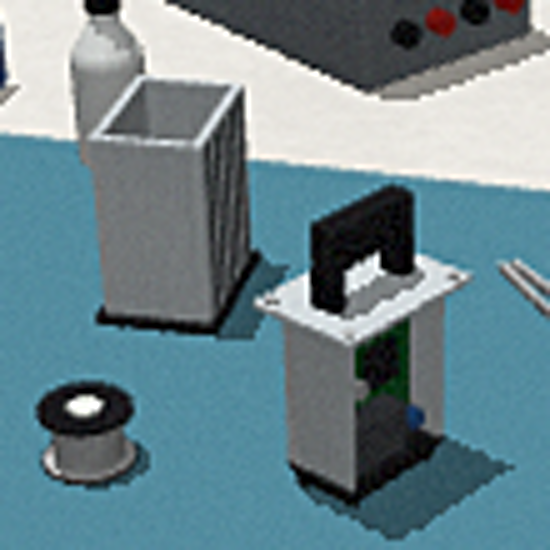

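The crops confirm both. The tall grey case's rim shows in the top picture at about (412..451,109..135). The unit with white panel, green board and tall body is at (361,187). Next I triangulate the panel and rim corners from the two views.

```bash
cat > h.py <<'E'
import cv2,numpy as np
from plant import calibration
def P(n,c=None):
    c=c or calibration(n); return np.array(c["K"])@np.diag([1,-1,-1.])@np.array(c["camera_from_world"])[:3]
def tri(pa,Pa,pb,Pb):
    X=cv2.triangulatePoints(Pa,Pb,np.float64(pa).reshape(-1,2).T,np.float64(pb).reshape(-1,2).T)
    return (X[:3]/X[3]).T
def proj(Pm,X):
    q=(Pm@np.c_[X,np.ones(len(X))].T).T; return q[:,:2]/q[:,2:]
def ray(Pm,p,z):
    A=np.c_[Pm[:,0],Pm[:,1],-np.array([p[0],p[1],1.])]; s=np.linalg.solve(A,-(Pm[:,2]*z+Pm[:,3])); return np.array([s[0],s[1],z])
def quad(img,box,lo,up=6):
    x0,y0,x1,y1=box; g=cv2.cvtColor(cv2.resize(img[y0:y1,x0:x1],None,fx=up,fy=up,interpolation=cv2.INTER_CUBIC),cv2.COLOR_BGR2HSV)
    m=((g[...,2]>lo)&(g[...,1]<60)).astype(np.uint8)
    cs,_=cv2.findContours(m,cv2.RETR_EXTERNAL,cv2.CHAIN_APPROX_NONE); c=cv2.convexHull(max(cs,key=cv2.contourArea))
    for e in np.arange(.01,.15,.005):
        q=cv2.approxPolyDP(c,e*cv2.arcLength(c,True),True)
        if len(q)<=4: break
    return (q.reshape(-1,2)+.5)/up-.5+[x0,y0]
E
python3 - <<'E'
from h import *
t=cv2.imread("pics/top0.png");s=cv2.imread("pics/side0.png")
for nm,l in(("panel",150),("rim",140)):
    print(nm,np.round(quad(t,(330,155,395,215) if nm=="panel" else (395,100,460,150),l),1).tolist(),np.round(quad(s,(285,145,340,172) if nm=="panel" else (252,108,292,135),l),1).tolist())
Pt,Ps=P("top"),P("side")
pt=[[351.4,165.6],[338.6,189.2],[373.4,207.2]];ps=[[290.6,160.4],[309.6,169],[334.2,155]]
X=tri(pt,Pt,ps,Ps);print("panel",X.round(4));
rt=[[412,108.8],[449.8,108.8],[451.4,134.4],[413.6,135.2]];rs=[[258,127.6],[268.6,115.6],[288.8,117],[281.2,129.6]]
R=tri(rt,Pt,rs,Ps);print("rim",R.round(4),R.mean(0).round(4))
def fit(p,z,w,l):
    c=np.array([ray(Pt,q,z)[:2] for q in p]);d=np.linalg.norm(np.diff(np.r_[c,c[:1]],axis=0),axis=1);print("top plane",z,c.mean(0).round(4),d.round(4));e=np.diff(np.r_[c,c[:1]],axis=0);print(np.degrees(np.arctan2(e[:,1],e[:,0])).round(1))
fit(pt+[[385.6,183.2]],.098,0,0);fit([pt[1],pt[2],[385.6,183.2],pt[0]],.098,0,0)
fit(rt,.105,0,0)
E
```

```text
panel [[350.9, 165.2], [384.8, 182.8], [373.1, 206.4], [338.2, 189.1]] [[333.6, 154.4], [309.6, 168.6], [290.6, 160.2], [322.6, 150.4]]
rim [[448.9, 108.4], [450.4, 134.2], [413.1, 134.1], [411.4, 109.1]] [[291.4, 108.6], [291.4, 131.6], [256.9, 127.2], [266.4, 107.6]]
panel [[ 0.5314 -0.0444  0.0957]
 [ 0.4803 -0.0178  0.0957]
 [ 0.4433 -0.0912  0.096 ]]
rim [[ 0.6574 -0.1734  0.1036]
 [ 0.6599 -0.2559  0.1014]
 [ 0.603  -0.2573  0.1023]
 [ 0.5979 -0.1761  0.1035]] [ 0.6296 -0.2157  0.1027]
top plane 0.098 [ 0.4874 -0.0673] [0.0578 0.0817 0.0576 0.0809]
[ 152.8 -116.5  -26.4   63.4]
top plane 0.098 [ 0.4874 -0.0673] [0.0817 0.0576 0.0809 0.0578]
[-116.5  -26.4   63.4  152.8]
top plane 0.105 [ 0.6303 -0.2147] [0.0817 0.0572 0.081  0.0589]
[ -88.4 -178.1   92.7    2.6]
```

The heights agree with the text: panel corners about 0.096, rim about 0.103.

- **Unit:** (0.487, -0.067), yaw about -26.5.
- **Case:** (0.630, -0.215), yaw about +2.

Next I move towards the unit.

step_arm --plan "8.7 -2.7 2.8 0 0 0 0;8.7 -2.7 2.8 0 0 0 0;8.7 -2.7 2.8 0 0 0 0;8.7 -2.7 2.8 0 0 0 0;8.7 -2.7 2.8 0 0 0 0;8.7 -2.7 2.8 0 0 0 0;8.7 -2.7 2.8 0 0 0 0;8.7 -2.7 2.8 0 0 0 0;8.7 -2.7 2.8 0 0 0 0;8.7 -2.7 2.8 0 0 0 0;8.7 -2.7 2.8 0 0 0 0;8.7 -2.7 2.8 0 0 0 0"

```text
clock: 1.15
tool_pos: [0.4165, -0.2139, 0.2267]
orientation: [-180.0, 0.0, -161.1]
force: [0.8, -0.8, 0.5]
opening: 0.0871
```

step_arm --plan "8.7 0 0 0 0 0 -7;8.7 0 0 0 0 0 -7;8.7 0 0 0 0 0 -7;8.7 0 0 0 0 0 -7;8.7 0 0 0 0 0 -7;8.7 0 0 0 0 0 -7;8.7 0 0 0 0 0 -2.5;8.7 0 0 0 0 0 0"

```text
clock: 1.82
tool_pos: [0.4161, -0.2157, 0.2264]
orientation: [180.0, 0.0, -116.5]
force: [0.2, 0.1, -0.1]
opening: 0.0869
```

Run:
```python
from plant import telemetry, snapshot, calibration
import cv2,numpy as np,pickle
o=telemetry.get_obs(); print(o["clock"],o["tool_pos"],o["orientation"],o["joint_pos"],o["force"])
c=calibration("wrist");im=snapshot("wrist");pickle.dump(c,open("w1.pkl","wb"))
M=np.array(c["camera_from_world"]);print(-M[:3,:3].T@M[:3,3], -M[2,:3])
cv2.imwrite("pics/w1.png",im)
```

```text
1.8167 [ 0.41613388 -0.21571276  0.22642778] [ 1.79985919e+02  3.00713021e-04 -1.16485244e+02] [-3.25167510e+00  7.23835650e-01 -2.42676939e+01 -6.43287478e-03
 -6.50212914e+01 -2.32308515e+01] [ 0.20930332  0.08186637 -0.10302507]
[ 0.37887427 -0.28912412  0.385487  ] [ 0.13435085  0.26952914 -0.95357427]
```

View pics/w1.png

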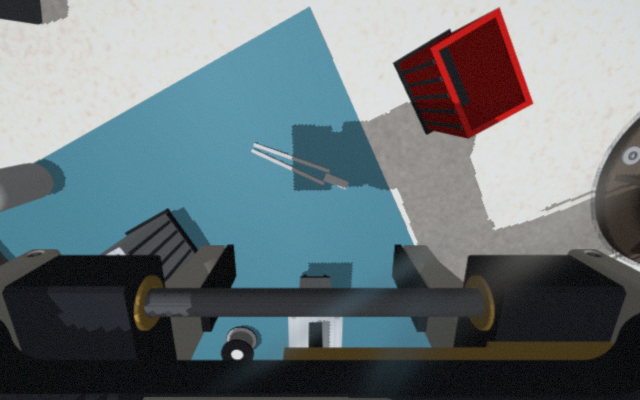

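The wrist camera shows only part of the unit, at (316,330) behind the fingers, because it sits 8 cm along tool +x. I first look at the tall case from above, then at the unit.

step_arm --plan "8.7 -2.5 -2.7 0 0 0 0;8.7 -2.5 -2.7 0 0 0 0;8.7 -2.5 -2.7 0 0 0 0;8.7 -2.5 -2.7 0 0 0 0;8.7 -2.5 -2.7 0 0 0 0;8.7 -2.5 -2.7 0 0 0 0;8.7 -2.5 -2.7 0 0 0 0;8.7 0 0 0 0 0 0;8.7 0 0 0 0 0 0"

```text
clock: 2.62
tool_pos: [0.6647, -0.1431, 0.2244]
orientation: [179.9, -0.1, -116.7]
force: [-0.8, -1.2, -0.5]
opening: 0.087
```

Run:
```python
from plant import telemetry, snapshot, calibration
import cv2,numpy as np,pickle
o=telemetry.get_obs(); print(o["clock"],o["tool_pos"],o["orientation"],o["joint_pos"],o["force"])
c=calibration("wrist");im=snapshot("wrist");pickle.dump(c,open("w2.pkl","wb"))
cv2.imwrite("pics/w2.png",im)
```

```text
2.6167 [ 0.66474657 -0.14313612  0.22436248] [ 1.79854675e+02 -7.42601287e-02 -1.16668237e+02] [ 4.22560387e+00  2.11829557e+01  1.34703682e+00 -1.15680414e-02
 -7.03269162e+01 -3.08900248e+01] [-0.81028446 -1.23348515 -0.53557465]
```

View pics/w2.png

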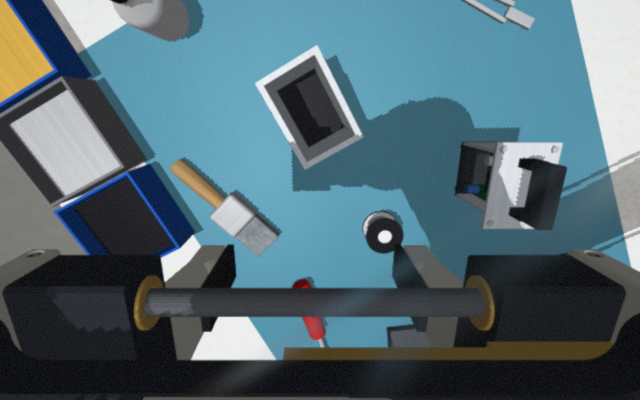

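The wrist picture shows the case rim as a clean quad, (256,83), (319,45), (362,134), (305,167). The unit's panel is at the right, (498,142) to (557,230). I measure both here and triangulate with the top view.

Run:
```python
from h import *
import pickle
w=cv2.imread("pics/w2.png");Pw=P("w",pickle.load(open("w2.pkl","rb")));Pt=P("top")
g=cv2.resize(w[30:180,240:380],None,fx=4,fy=4,interpolation=cv2.INTER_CUBIC);cv2.imwrite("pics/cw2.png",g)
rw=quad(w,(245,35,375,180),130);pw=quad(w,(470,135,575,240),120);print(rw.round(1).tolist(),pw.round(1).tolist())
c=np.array([ray(Pw,q,.105)[:2] for q in rw]);e=np.diff(np.r_[c,c[:1]],axis=0)
print("rim wrist",c.round(4).tolist(),c.mean(0),np.linalg.norm(e,axis=1).round(4),np.degrees(np.arctan2(e[:,1],e[:,0])).round(1))
c=np.array([ray(Pw,q,.098)[:2] for q in pw]);print("panel",c.round(4).tolist(),c.mean(0))
# triangulate centre-ordered corners
rt=quad(cv2.imread("pics/top0.png"),(395,100,460,150),140)
def ordr(q,Pm,z):
    w=np.array([ray(Pm,p,z)[:2] for p in q]);d=w-w.mean(0);return q[np.argsort(np.arctan2(d[:,1],d[:,0]))]
a,b=ordr(rt,Pt,.105),ordr(rw,Pw,.105);X=tri(a,Pt,b,Pw);print("tri rim",X.round(4),X.mean(0))
```

```text
[[316.4, 44.8], [362.8, 136.2], [304.6, 168.8], [254.8, 82.8]] [[561.9, 142.1], [533.6, 228.2], [482.9, 228.2], [497.2, 142.8]]
rim wrist [[0.6051, -0.2559], [0.6011, -0.1743], [0.6588, -0.1714], [0.6628, -0.2533]] [ 0.63194147 -0.21372104] [0.0817 0.0577 0.0819 0.0578] [  92.8    2.8  -87.2 -177.4]
panel [[0.4443, -0.0894], [0.4883, -0.0196], [0.5321, -0.0416], [0.4959, -0.1146]] [ 0.49013424 -0.06631   ]
tri rim [[ 0.6049 -0.2561  0.1001]
 [ 0.6633 -0.2541  0.0998]
 [ 0.6584 -0.1716  0.1036]
 [ 0.6014 -0.1742  0.1059]] [ 0.63199253 -0.21400795  0.10235689]
```

View pics/cw2.png

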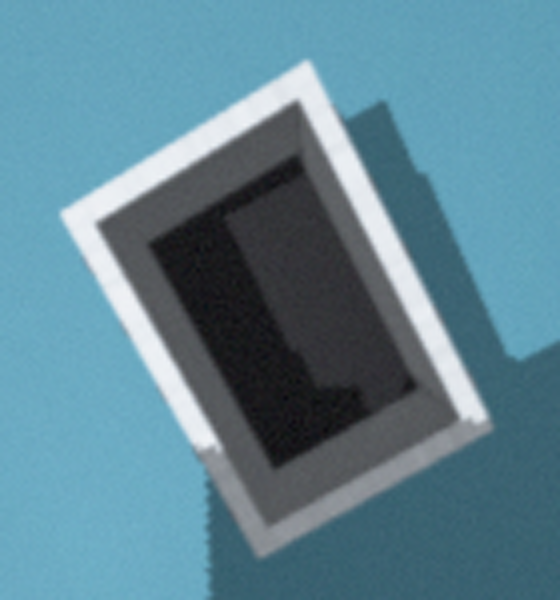

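step_arm --plan "8.7 -1.0 3.1 0 0 0 0;8.7 -1.0 3.1 0 0 0 0;8.7 -1.0 3.1 0 0 0 0;8.7 -1.0 3.1 0 0 0 0;8.7 -1.0 3.1 0 0 0 0;8.7 -1.0 3.1 0 0 0 0;8.7 0 0 0 0 0 0;8.7 0 0 0 0 0 0"

```text
clock: 3.33
tool_pos: [0.5228, -0.0066, 0.2279]
orientation: [-179.9, 0.1, -116.5]
force: [0.8, -0.1, -0.0]
opening: 0.0871
```

Run:
```python
from plant import telemetry, snapshot, calibration
import cv2,numpy as np,pickle
o=telemetry.get_obs(); print(o["clock"],o["tool_pos"],o["orientation"])
c=calibration("wrist");im=snapshot("wrist");pickle.dump(c,open("w3.pkl","wb"))
cv2.imwrite("pics/w3.png",im)
```

```text
3.3333 [ 0.52281983 -0.00659861  0.22791438] [-1.79901102e+02  1.05099336e-01 -1.16545878e+02]
```

View pics/w3.png

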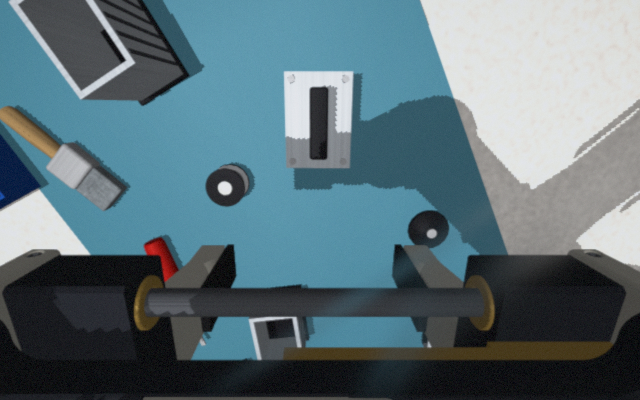

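The panel is seen from nearly straight above at (284..353,71..168), with the handle bar at about (318,122).

Run:
```python
from h import *
import pickle
w=cv2.imread("pics/w3.png");Pw=P("w",pickle.load(open("w3.pkl","rb")));Pw2=P("w",pickle.load(open("w2.pkl","rb")));Pt=P("top")
pw=quad(w,(278,64,360,175),95);print(pw.round(1).tolist())
c=np.array([ray(Pw,q,.098)[:2] for q in pw]);e=np.diff(np.r_[c,c[:1]],axis=0)
print("panel",c.round(4).tolist(),c.mean(0),np.linalg.norm(e,axis=1).round(4),np.degrees(np.arctan2(e[:,1],e[:,0])).round(1))
pt=quad(cv2.imread("pics/top0.png"),(330,155,395,215),150)
def ordr(q,Pm,z):
    w=np.array([ray(Pm,p,z)[:2] for p in q]);d=w-w.mean(0);return q[np.argsort(np.arctan2(d[:,1],d[:,0]))]
X=tri(ordr(pt,Pt,.098),Pt,ordr(pw,Pw,.098),Pw);print(X.round(4),X.mean(0))
# handle
b=w[64:175,278:360];g=cv2.resize(b,None,fx=6,fy=6,interpolation=cv2.INTER_CUBIC);m=(g.max(2)<75).astype(np.uint8)
cs,_=cv2.findContours(m,cv2.RETR_EXTERNAL,cv2.CHAIN_APPROX_NONE)
for k in sorted(cs,key=cv2.contourArea)[-2:]:
    r=cv2.minAreaRect(k);ctr=(np.array(r[0])+.5)/6-.5+[278,64];print("dark",ctr,np.array(r[1])/6,r[2],ray(Pw,ctr,.138))
rw=quad(cv2.imread("pics/w2.png"),(245,35,375,180),130)
# rim far corner pts seen in w3, for a 2nd wrist view height check
a3=np.array([[132.,63.],[82,98]]);a2=np.array([[362.8,136.2],[304.6,168.8]])
print(proj(Pw,np.array([[.6011,-.1743,.105],[.6588,-.1714,.105],[.6051,-.2559,.105]])).round(1))
```

```text
[[352.2, 71.1], [349.1, 167.1], [286.6, 166.9], [283.6, 71.4]]
panel [[0.4451, -0.0894], [0.4814, -0.0163], [0.5328, -0.042], [0.497, -0.1149]] [ 0.48908093 -0.06564822] [0.0816 0.0574 0.0813 0.0578] [  63.6  -26.6 -116.1  153.8]
[[ 0.4451 -0.0898  0.0987]
 [ 0.4972 -0.1156  0.0923]
 [ 0.5316 -0.0427  0.1014]
 [ 0.4807 -0.0167  0.0974]] [ 0.48863861 -0.06620315  0.09742072]
dark [318.51531728 122.953125  ] [17.51069387 72.19284058] 0.5672663450241089 [ 0.48863788 -0.0662975   0.138     ]
[[135.7  61.6]
 [ 81.7  98.2]
 [ 66.2 -42.3]]
```

The unit is at (0.4888, -0.0660), yaw -26.3, and the handle centre agrees. I move over it and part of the way down.

step_arm --plan "8.7 2.3 0.1 0 0 0 0;8.7 2.3 0.1 0 0 0 0;8.7 2.2 0.2 0 0 0 0;8.7 0 0 2.5 0 0 -0.2;8.7 0 0 2.5 0 0 0;8.7 0 0 1 0 0 0;8.7 0 0 0 0 0 0;8.7 0 0 0 0 0 0;8.7 0 0 0 0 0 0"

```text
clock: 4.13
tool_pos: [0.4912, -0.0662, 0.1677]
orientation: [-179.9, 0.0, -116.4]
force: [0.7, 0.5, 0.5]
opening: 0.087
```

Run:
```python
from plant import telemetry, snapshot, calibration
import cv2,numpy as np,pickle
cv2.imwrite("pics/w4.png",snapshot("wrist"));cv2.imwrite("pics/s4.png",cv2.resize(snapshot("side")[80:230,220:400],None,fx=4,fy=4))
for i in range(2):
    o=telemetry.get_obs(); print(o["clock"],o["tool_pos"],o["orientation"],o["force"])
    snapshot("top")
```

```text
4.2333 [ 0.49115508 -0.06589367  0.16773531] [-1.79907742e+02  5.53720470e-02 -1.16391236e+02] [ 0.42979652 -0.2022718  -0.42194589]
4.2833 [ 0.49097866 -0.0658354   0.16762901] [-1.79916297e+02  5.75250083e-02 -1.16390289e+02] [-0.16874515  0.89275943 -0.02352815]
```

View pics/w4.png

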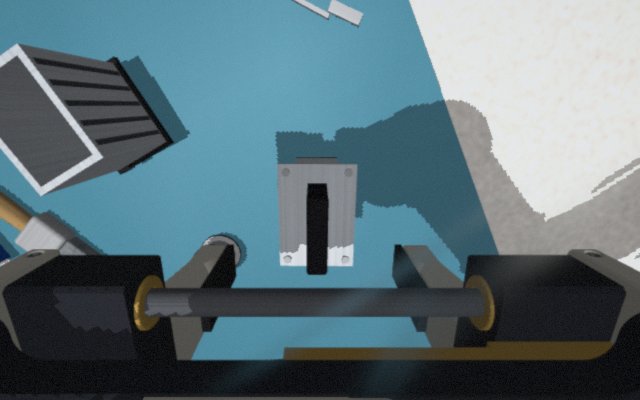

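View pics/s4.png

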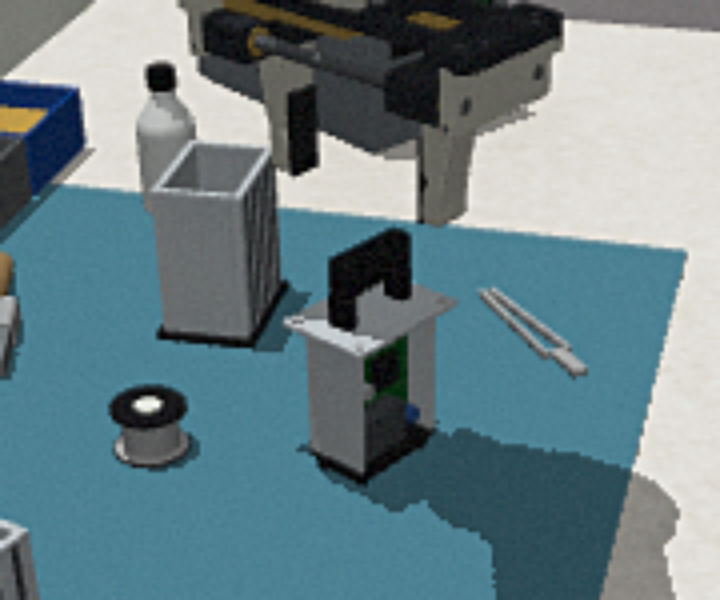

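The handle sits between the fingers, 2 mm off. I correct that, descend 5.9 cm and close.

step_arm --plan "8.7 0.1 0.2 1.5 0 0 0;8.7 0 0 1.5 0 0 0;8.7 0 0 1.5 0 0 0;8.7 0 0 0.9 0 0 0;8.7 0 0 0.5 0 0 0;8.7 0 0 0 0 0 0;8.7 0 0 0 0 0 0;8.7 0 0 0 0 0 0"

```text
clock: 5.0
tool_pos: [0.4886, -0.0659, 0.1084]
orientation: [-179.9, 0.0, -116.4]
force: [-0.8, 0.1, -0.0]
opening: 0.0872
```

step_arm --plan "0 0 0 0 0 0 0;0 0 0 0 0 0 0;0 0 0 0 0 0 0;0 0 0 0 0 0 0;0 0 0 0 0 0 0;0 0 0 0 0 0 0;0 0 0 0 0 0 0;0 0 0 0 0 0 0;0 0 0 0 0 0 0;0 0 0 0 0 0 0"

```text
clock: 5.83
tool_pos: [0.488, -0.066, 0.1076]
orientation: [180.0, -0.0, -116.4]
force: [-0.5, -1.2, -0.3]
opening: 0.0265
```

step_arm --plan "0 0 0 0 0 0 0;0 0 0 0 0 0 0;0 0 0 0 0 0 0;0 0 0 0 0 0 0;0 0 0 0 0 0 0;0 0 0 0 0 0 0"

```text
clock: 6.33
tool_pos: [0.4879, -0.066, 0.1075]
orientation: [180.0, 0.0, -116.4]
force: [-0.2, 0.9, -0.2]
opening: 0.0133
```

Gripped: the opening stopped at 13.3 mm, and the bar is 14 mm thick. Lifting.

step_arm --plan "0 0 0 0 0 0 0;0 0 0 -0.5 0 0 0;0 0 0 -1 0 0 0;0 0 0 -1.5 0 0 0;0 0 0 -2 0 0 0;0 0 0 -2 0 0 0;0 0 0 -2 0 0 0;0 0 0 -2 0 0 0;0 0 0 -2 0 0 0;0 0 0 -1 0 0 0;0 0 0 0 0 0 0;0 0 0 0 0 0 0"

```text
clock: 7.33
tool_pos: [0.4876, -0.0659, 0.2474]
orientation: [180.0, 0.0, -116.4]
force: [0.3, 0.8, -5.7]
opening: 0.0137
```

Run:
```python
from plant import telemetry, snapshot
import cv2
o=telemetry.get_obs(); print(o["clock"],o["tool_pos"],o["orientation"],o["force"],o["moment"],o["opening"])
cv2.imwrite("pics/w5.png",snapshot("wrist"));cv2.imwrite("pics/s5.png",cv2.resize(snapshot("side")[50:200,220:400],None,fx=4,fy=4))
```

```text
7.3333 [ 0.48762882 -0.06590978  0.24738079] [ 1.79994354e+02  3.92934824e-02 -1.16420316e+02] [ 0.33779737  0.81226233 -5.69373204] [0.05201788 0.15265036 0.03030394] 0.013731463064742766
```

View pics/w5.png

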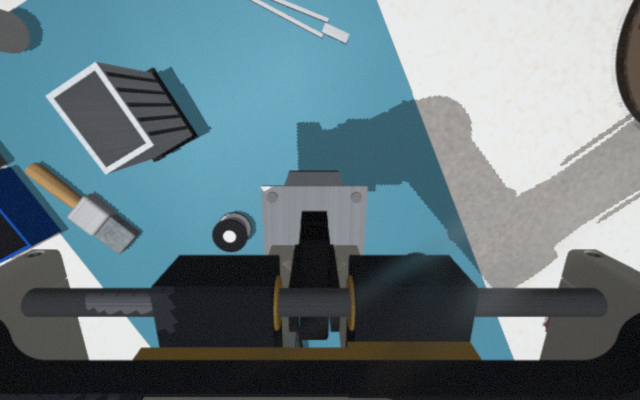

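View pics/s5.png

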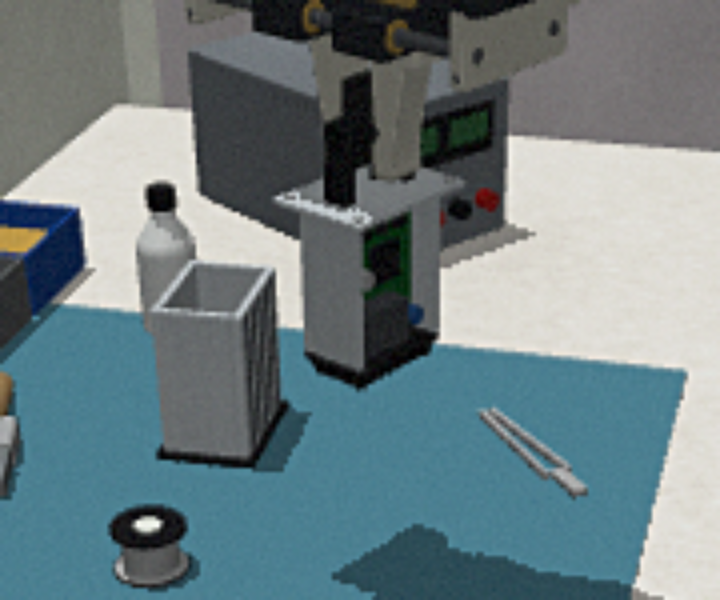

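It is lifted and held upright, with force about -5.7 N. Next I turn 29° to the case's yaw and move towards it.

step_arm --plan "0 0 0 0 0 0 -6;0 0 0 0 0 0 -6;0 0 0 0 0 0 -6;0 0 0 0 0 0 -6;0 0 0 0 0 0 -5;0 0 0 0 0 0 0"

```text
clock: 7.93
tool_pos: [0.4873, -0.0661, 0.2461]
orientation: [179.8, -0.0, -87.2]
force: [0.1, -0.9, -4.3]
opening: 0.0138
```

step_arm --plan "0 1.0 -1.0 0 0 0 0;0 1.5 -2.0 0 0 0 0;0 2.0 -2.5 0 0 0 0;0 2.0 -2.5 0 0 0 0;0 2.0 -2.5 0 0 0 0;0 1.0 -2.0 0 0 0 0;0 0.5 -1.2 0 0 0 0;0 0 0 0 0 0 0;0 0 0 0 0 0 0;0 0 0 0 0 0 0"

```text
clock: 8.77
tool_pos: [0.6285, -0.1595, 0.2463]
orientation: [179.9, 0.0, -87.5]
force: [-0.5, -0.4, -4.5]
opening: 0.0137
```

Run:
```python
from plant import telemetry, snapshot, calibration
import cv2,pickle
o=telemetry.get_obs(); print(o["clock"],o["tool_pos"],o["orientation"],o["force"],o["moment"],o["opening"])
pickle.dump((calibration("wrist"),o),open("w6.pkl","wb"));cv2.imwrite("pics/w6.png",snapshot("wrist"));cv2.imwrite("pics/s6.png",snapshot("side"));cv2.imwrite("pics/t6.png",snapshot("top"))
```

```text
8.7667 [ 0.628535   -0.1595309   0.24630929] [ 1.79866472e+02  1.79745592e-02 -8.75060778e+01] [-0.53686297 -0.4194003  -4.45548411] [0.03565634 0.13173913 0.01308443] 0.013707975414088839
```

View pics/w6.png

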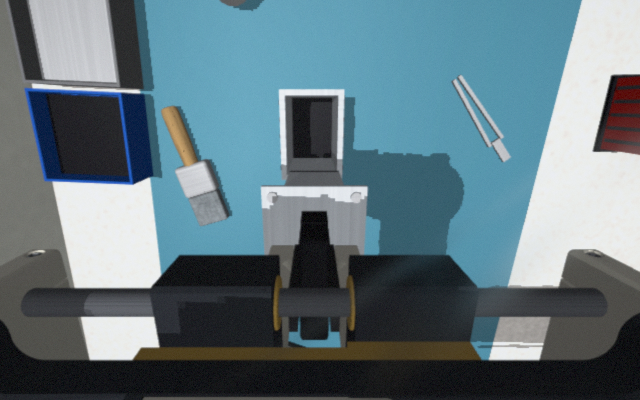

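View pics/s6.png

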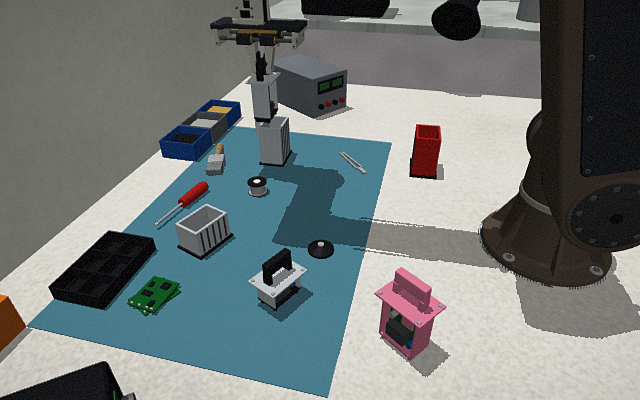

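The wrist picture shows the rim (279..344, from row 90) squared up with the panel's edge (262..367, row 187). I now measure the rim yaw and centre, and the unit's offset in the hand.

Run:
```python
from h import *
import pickle
c,o=pickle.load(open("w6.pkl","rb"));Pw=P("w",c);w=cv2.imread("pics/w6.png")
up=6
def edge(img,box,axis):  # left/right/top strong bright edges subpixel via mask
    pass
g=cv2.cvtColor(w,cv2.COLOR_BGR2GRAY).astype(float)
def cross(line,x0,th):
    i=np.where((line[:-1]<th)&(line[1:]>=th)|(line[:-1]>=th)&(line[1:]<th))[0]
    return x0+i+(th-line[i])/(line[i+1]-line[i])
L=[];R=[]
for r in range(98,162,4):
    x=cross(g[r,268:356],268,175);L.append((x[0],r));R.append((x[-1],r))
T=[(cc,cross(g[80:100,cc],80,175)[0]) for cc in range(286,340,6)]
f=lambda pts:np.array([ray(Pw,p,.105)[:2] for p in pts])
for n,q in(("L",L),("R",R),("T",T)):
    X=f(q);k=np.polyfit(X[:,1],X[:,0],1) if n!="T" else np.polyfit(X[:,0],X[:,1],1)
    print(n,X.mean(0).round(4),"slope deg",np.degrees(np.arctan(k[0])).round(2),"at y=-.2137/x=.632:",np.polyval(k,-.2137 if n!="T" else .632).round(4))
# panel top edge & corners
zp=o["tool_pos"][2]-.1076+.098
pe=[(cc,cross(g[178:196,cc],178,175)[0]) for cc in range(266,364,8)]
X=np.array([ray(Pw,p,zp)[:2] for p in pe]);k=np.polyfit(X[:,0],X[:,1],1);print("panel edge",np.degrees(np.arctan(k[0])),"y at tcp x",np.polyval(k,o["tool_pos"][0]),"expected",o["tool_pos"][1]-.041)
x=cross(g[192,250:380],250,150);print(x[[0,-1]],ray(Pw,(x[0],192),zp),ray(Pw,(x[-1],192),zp),o["tool_pos"])
```

```text
L [ 0.6621 -0.2191] slope deg -2.74 at y=-.2137/x=.632: 0.6619
R [ 0.6036 -0.2217] slope deg -2.52 at y=-.2137/x=.632: 0.6032
T [ 0.6352 -0.2549] slope deg 2.44 at y=-.2137/x=.632: -0.255
panel edge 2.533678651891065 y at tcp x -0.1989490189671763 expected -0.2005308968040928
[251.         367.15254237] [ 0.66380581 -0.19410279  0.23670929] [ 0.60006284 -0.19697131  0.23670929] [ 0.628535   -0.1595309   0.24630929]
```

The rim centre is (0.6325, -0.2140) with yaw 2.55, and the held panel's yaw is 2.53. I shift +5.5 cm in x and -0.2 cm in y, and go down to just above the rim.

step_arm --plan "0 1.0 -0.1 0 0 0 0;0 1.5 -0.1 0 0 0 0;0 1.5 0 0 0 0 0;0 1.0 0 0 0 0 0;0 0.5 0 0 0 0 0;0 0 0 0 0 0 0;0 0 0 1 0 0 0;0 0 0 1 0 0 0;0 0 0 0.7 0 0 0;0 0 0 0 0 0 0;0 0 0 0 0 0 0;0 0 0 0 0 0 0"

```text
clock: 9.92
tool_pos: [0.6341, -0.2143, 0.2207]
orientation: [-180.0, -0.0, -87.4]
force: [0.5, -0.5, -3.4]
opening: 0.014
```

Run:
```python
from plant import telemetry, snapshot, calibration
import cv2,pickle,numpy as np
o=telemetry.get_obs(); print(o["clock"],o["tool_pos"],o["orientation"],o["force"],o["moment"],o["opening"])
s=snapshot("side");t=snapshot("top");cv2.imwrite("pics/s7r.png",s)
cv2.imwrite("pics/s7.png",np.hstack([cv2.resize(s[60:180,230:310],None,fx=5,fy=5),cv2.resize(t[80:200,395:475],None,fx=5,fy=5)]))
```

```text
9.9167 [ 0.63405871 -0.21432772  0.22066659] [-1.79995970e+02 -1.52135642e-02 -8.73693246e+01] [ 0.45795633 -0.51331238 -3.36873279] [ 0.02626044  0.07887367 -0.00872725] 0.014001304548170439
```

View pics/s7.png

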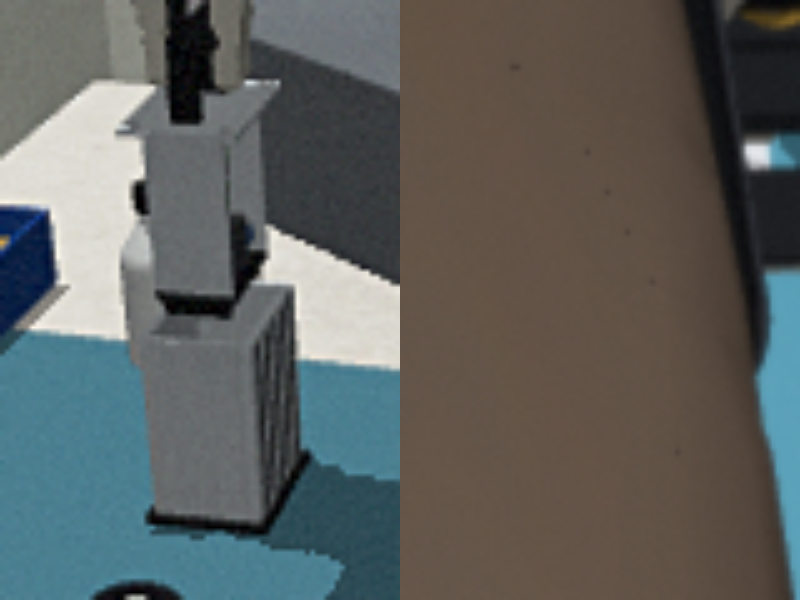

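The foot is above the opening. I check the sideways centring in the side view by casting rays at the foot's and rim's near corners.

Run:
```python
from h import *
s=cv2.imread("pics/s7r.png");Ps=P("side")
cv2.imwrite("pics/s7z.png",cv2.resize(s[105:140,250:300],None,fx=14,fy=14,interpolation=cv2.INTER_CUBIC))
# predicted pixels
def pts(cx,cy,yaw,z,w,l):
    a=np.radians(yaw);R=np.array([[np.cos(a),-np.sin(a)],[np.sin(a),np.cos(a)]])
    q=np.array([[w,l],[-w,l],[-w,-l],[w,-l]])/2@R.T+[cx,cy];return np.c_[q,np.full(4,z)]
print("foot bottom",((proj(Ps,pts(.6325,-.214,2.55,.1131,.028,.052))-[250,105]+.5)*14).round(0).tolist())
print("foot upper",((proj(Ps,pts(.6325,-.214,2.55,.1231,.040,.064))-[250,105]+.5)*14).round(0).tolist())
print("rim",((proj(Ps,pts(.6325,-.214,2.55,.105,.058,.082))-[250,105]+.5)*14).round(0).tolist())
```

```text
foot bottom [[199.0, 247.0], [349.0, 259.0], [429.0, 146.0], [284.0, 134.0]]
foot upper [[152.0, 205.0], [368.0, 223.0], [466.0, 85.0], [259.0, 69.0]]
rim [[96.0, 317.0], [409.0, 343.0], [530.0, 161.0], [234.0, 138.0]]
```

View pics/s7z.png

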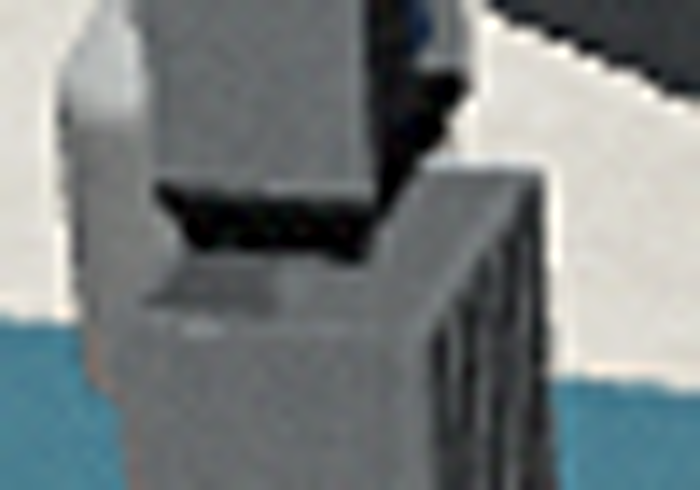

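The side view puts the foot about 2 mm towards +x of the opening's centre, and the measured TCP x (0.634 against a target of 0.6325) agrees. I correct by +0.2 cm in tool y and start lowering while watching the forces.

step_arm --plan "0 0 0.2 0 0 0 0;0 0 0 0 0 0 0;0 0 0 0.5 0 0 0;0 0 0 0.5 0 0 0;0 0 0 0.5 0 0 0;0 0 0 0.5 0 0 0;0 0 0 0.5 0 0 0;0 0 0 0 0 0 0"

```text
clock: 10.68
tool_pos: [0.6311, -0.2145, 0.1938]
orientation: [179.9, 0.0, -87.4]
force: [0.0, -0.4, -5.5]
opening: 0.0135
```

Run:
```python
from plant import telemetry, snapshot
import cv2
s=snapshot("side")
o=telemetry.get_obs(); print(o["clock"],o["tool_pos"],o["orientation"],o["force"],o["moment"],o["opening"])
cv2.imwrite("pics/s8.png",cv2.resize(s[85:140,245:310],None,fx=10,fy=10,interpolation=cv2.INTER_CUBIC))
```

```text
10.7333 [ 0.63135159 -0.21461058  0.19445971] [ 1.79898213e+02  1.74319125e-02 -8.74113096e+01] [-0.25261048  0.75524416 -4.16621041] [ 0.05298227  0.02072147 -0.03120318] 0.013847129402128218
```

View pics/s8.png

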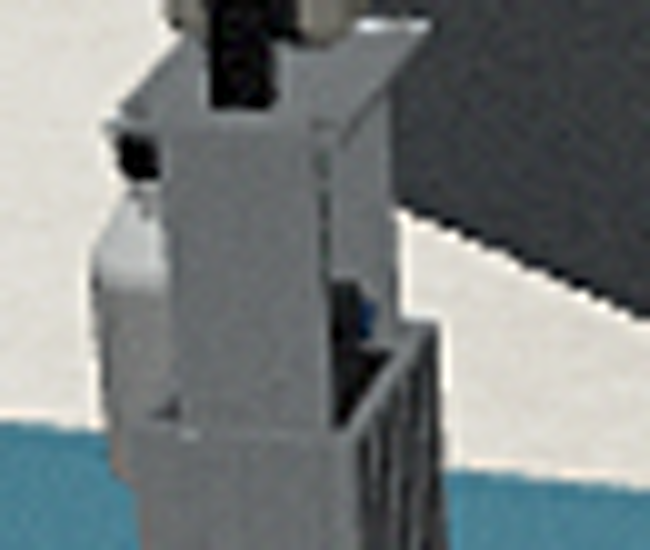

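The foot is inside and the forces are free (lateral under 1 N). The gaps left and right look even. I lower further.

step_arm --plan "0 0 0 0.8 0 0 0;0 0 0 0.8 0 0 0;0 0 0 0.8 0 0 0;0 0 0 0.8 0 0 0;0 0 0 0.8 0 0 0;0 0 0 0.6 0 0 0;0 0 0 0 0 0 0;0 0 0 0 0 0 0"

```text
clock: 11.4
tool_pos: [0.6316, -0.2147, 0.149]
orientation: [179.9, -0.0, -87.4]
force: [-0.6, 0.3, -4.6]
opening: 0.0136
```

step_arm --plan "0 0 0 0.6 0 0 0;0 0 0 0.6 0 0 0;0 0 0 0.6 0 0 0;0 0 0 0.4 0 0 0;0 0 0 0 0 0 0;0 0 0 0 0 0 0"

```text
clock: 11.9
tool_pos: [0.6316, -0.2147, 0.1272]
orientation: [180.0, 0.0, -87.4]
force: [0.3, -1.2, -4.6]
opening: 0.0138
```

9.6 mm is expected to remain. I lower 7 mm, then in 1 mm steps until contact.

step_arm --plan "0 0 0 0.3 0 0 0;0 0 0 0.3 0 0 0;0 0 0 0.1 0 0 0;0 0 0 0.1 0 0 0;0 0 0 0 0 0 0;0 0 0 0 0 0 0"

```text
clock: 12.4
tool_pos: [0.6319, -0.2147, 0.1196]
orientation: [180.0, -0.0, -87.4]
force: [-0.2, 0.4, -4.5]
opening: 0.0135
```

step_arm --plan "0 0 0 0.05 0 0 0;0 0 0 0.05 0 0 0;0 0 0 0 0 0 0;0 0 0 0 0 0 0"

```text
clock: 12.73
tool_pos: [0.6318, -0.2147, 0.1186]
orientation: [-180.0, -0.0, -87.4]
force: [-0.7, -0.5, -5.8]
opening: 0.0135
```

step_arm --plan "0 0 0 0.05 0 0 0;0 0 0 0.05 0 0 0;0 0 0 0 0 0 0;0 0 0 0 0 0 0"

```text
clock: 13.07
tool_pos: [0.6319, -0.2147, 0.1177]
orientation: [-180.0, -0.0, -87.4]
force: [-0.6, -0.2, -3.3]
opening: 0.0137
```

Run:
```python
from plant import telemetry, snapshot
import cv2
s=snapshot("side")
o=telemetry.get_obs(); print(o["clock"],o["tool_pos"],o["orientation"],o["force"],o["moment"],o["opening"])
cv2.imwrite("pics/s9.png",cv2.resize(s[90:170,245:310],None,fx=9,fy=7,interpolation=cv2.INTER_CUBIC))
```

```text
13.1167 [ 0.63193085 -0.21467768  0.11767158] [-1.79987187e+02 -3.31073484e-03 -8.74025510e+01] [-0.46463232  0.61129713 -4.14388648] [ 0.04116052  0.1622441  -0.01794969] 0.013837142690821676
```

View pics/s9.png

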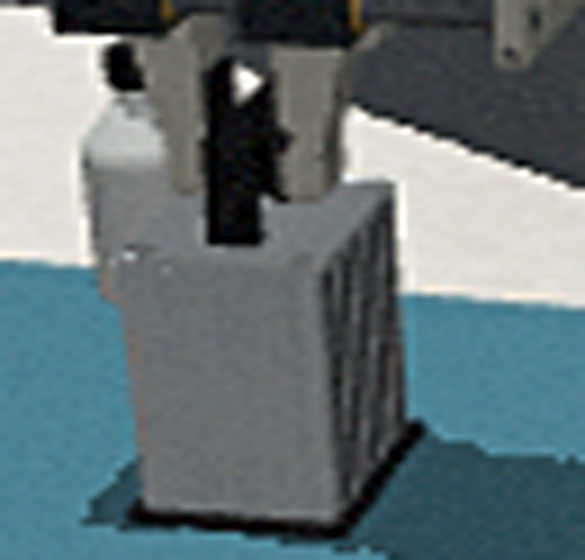

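The panel looks almost on the rim, but there is no load transfer yet. I continue in 0.5 mm steps.

step_arm --plan "0 0 0 0.05 0 0 0;0 0 0 0 0 0 0;0 0 0 0 0 0 0"

```text
clock: 13.37
tool_pos: [0.6319, -0.2147, 0.1176]
orientation: [-180.0, -0.0, -87.4]
force: [-2.1, 1.5, 2.0]
opening: 0.0141
```

step_arm --plan "0 0 0 0.05 0 0 0;0 0 0 0 0 0 0;0 0 0 0 0 0 0"

```text
clock: 13.62
tool_pos: [0.632, -0.2147, 0.1176]
orientation: [-180.0, -0.0, -87.4]
force: [-3.7, 2.7, 4.5]
opening: 0.014
```

Contact: z stopped at 0.1176, exactly the expected home height, and the force went from -4.5 to +4.5 N, so the rim bears the unit. I release and rise.

step_arm --plan "0 0 0 -0.05 0 0 0;4 0 0 0 0 0 0;4 0 0 0 0 0 0;4 0 0 0 0 0 0;4 0 0 0 0 0 0;4 0 0 0 0 0 0;4 0 0 0 0 0 0"

```text
clock: 14.2
tool_pos: [0.6319, -0.2147, 0.117]
orientation: [180.0, -0.0, -87.4]
force: [-0.4, -0.4, 1.0]
opening: 0.0397
```

step_arm --plan "4 0 0 -0.5 0 0 0;4 0 0 -1 0 0 0;4 0 0 -2 0 0 0;4 0 0 -3 0 0 0;4 0 0 -3 0 0 0;4 0 0 -3 0 0 0;4 -3 0 0 0 0 0;4 -3 0 0 0 0 0;4 -3 0 0 0 0 0;4 0 0 0 0 0 0;4 0 0 0 0 0 0"

```text
clock: 15.12
tool_pos: [0.628, -0.1233, 0.2436]
orientation: [-179.9, -0.0, -87.3]
force: [0.9, -0.2, -1.3]
opening: 0.04
```

Run:
```python
from h import *
from plant import telemetry, snapshot, calibration
s=snapshot("side");o=telemetry.get_obs();c=calibration("wrist");w=snapshot("wrist")
print(o["clock"],o["tool_pos"],o["force"],o["opening"])
cv2.imwrite("pics/s10.png",s);cv2.imwrite("pics/w10.png",w)
cv2.imwrite("pics/s10z.png",cv2.resize(s[90:170,245:310],None,fx=9,fy=7,interpolation=cv2.INTER_CUBIC))
```

```text
15.1667 [ 0.62802124 -0.12426997  0.2432814 ] [0.18281822 0.82680196 0.11875366] 0.04062631383795469
```

View pics/s10z.png

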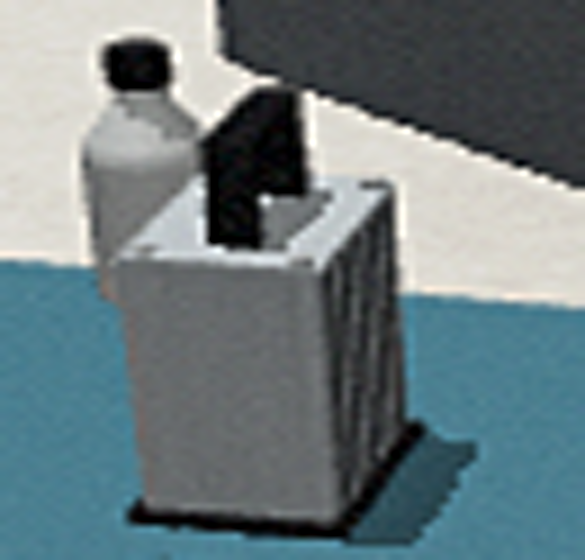

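View pics/w10.png

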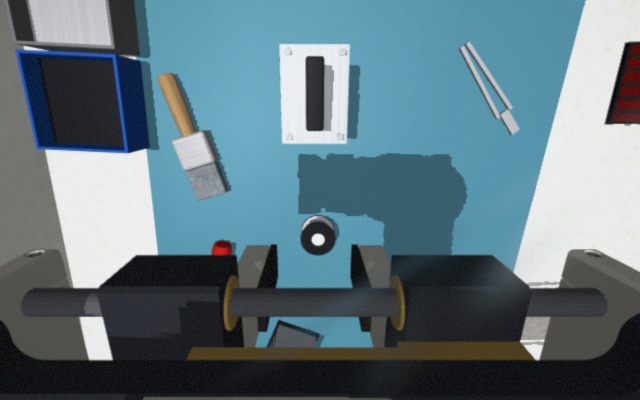

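View pics/s10.png

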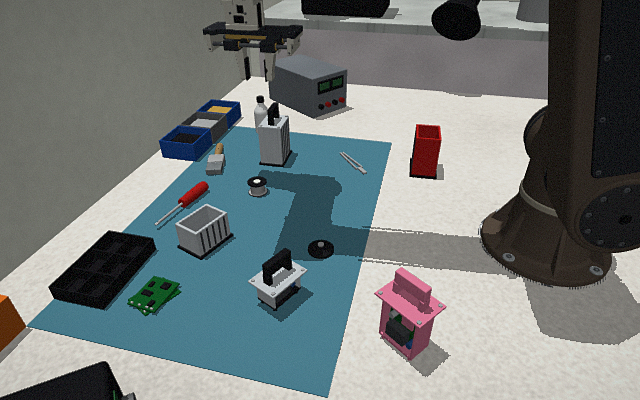

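The panel lies flush on the tall case's rim with no visible gap (side view around (275,120), wrist view (279..350,44..143)). The short unit is unmoved and the arm is clear. Handing in.

```bash
python3 -c "
from plant import workorder
print(workorder.close_job())"
```

```text
the job is handed in; nothing more can be done
None
```

The long unit is fully home in the tall grey case, with its end panel resting on the rim. I gripped it by the handle, turned it 29° to match the case and lowered it in small steps. I let go only after the rim had taken its weight. The job was handed in at about 15.2 s on the robot's clock.

**Last checks:**
- **Depth:** the tool stopped at z = 0.1176, the height worked out for fully home, and the vertical force changed from about -4.5 N to +4.5 N there.
- **Pictures:** after release, the side and wrist views show the panel flush on the rim with no gap. In the side view the short unit stands where it was, and the arm is clear of everything.
- **Forces:** the readings stayed under 6 N in each direction throughout.

**What disagreed:**
- The side camera placed things about 2 mm lower in x than the top and wrist cameras.
- Just above the rim, the unit looked about 2 mm off centre. I corrected that before lowering, and it went in without side load until the panel touched the rim.

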